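Prime, tuck and press a lamp heat-sink strip into the bonding jig

ROBOT

A 6-joint arm with a two-finger parallel gripper is mounted at the origin on a cart in front of the work surface, level with it; the furniture and walls round the work are solid. World frame = base frame: x ahead of the robot, y to its left, z up, the work surface at z = 0. Lengths are in m, angles in rad, forces in N, time in s.
With the tool pointing down it reaches from about 0.25 to 0.775 m from the base axis. Payload 4 kg.
Tool frame: the origin (TCP) lies midway between the tips of the shut fingers; the grasp point (between the pads) lies 19 mm behind it; x points along the fingers, y is the direction in which the jaws open and shut, and the axes are right-handed (so a half turn about x gives the same grasp; the last joint's range is limited). The gripper opens to 94 mm and grips with 3 to 60 N. Pads are 16 mm wide; open, the fingers measure 119 mm over their backs; the gripper's body (75 mm by 177 mm) begins 78 mm behind the grasp point.
Start: joints at [-1.317, 0.087, 1.371, -0, 1.684, -0.103], TCP at [0.192, -0.515, 0.206] pointing down, gripper open.
Joint ranges: [-3.1, 3.1], [-0.76, 2.03], [0.27, 2.55], [-1.08, 4.22], [0.17, 2.65], [-2.57, 2.57]. Speed limits (rad/s): [2.79, 2.79, 3.14, 3.14, 3.14, 3.14].

INTERFACE

Orientations are given as a rotation vector (axis times angle).
In Python, from station import manip gives the robot as it stands.
- The arm moves only by the tool move_arm, never from a script. Its argument "plan" is a list of rows, each a list of 2 entries, a list of its own where there are three numbers: the shift along the tool's x, y, z as a fraction of full scale, then the turn about the tool's x as a fraction of full scale. In form: [[[tx, ty, tz], spin], ...]. A call has 1 to 8 rows; each row shifts and turns the commanded pose from where the row before left it, along the tool's axes as they then stand; what a row does not reach is not made up. Full scale, the value 1, is 0.03 m for a shift and 0.15 rad for a turn. A row lasts 1/10 s, in which the tool goes at most 50 mm and 8.59 degrees, less where a joint would pass 70% of its speed; a pose out of reach is approached as far as the arm can. A call with a number of a shift or a turn outside -1 to 1 is refused whole. A call with a gripper value outside its range is refused whole. "jaw" is the opening, from 0 (shut) to 1 (fully open), set as the call begins (left out, the last holds). The fingers move at their own pace and stop on an object; "newtons" is the grip in N (left out, the last holds). Time passes only in rows, so rows that do not move let the fingers close. It gives the time, the measured TCP pose, the force and the opening at its end, in the units of the state.
- manip.read_state(): the state, without advancing time (a new reading comes with each control period).
- manip.camera(name): name is "scene" or "top" or "wrist"; returns (picture, depth): 400x640x3 uint8, red, green, blue; 400x640 float32, m along the optical axis (not along the pixel's ray), 0 where there is no reading.
- manip.camera_params(name): a dict with "K" (3x3 intrinsics, pixels), "R" (3x3) and "t" (3): a world point X has camera coordinates R X + t; the wrist camera has in their place "T_tool_cam" (4x4, takes a point from camera to tool coordinates, whose origin is the TCP and whose axes are the tool frame's). Camera axes: x right, y down, z forward; pixel columns grow to the right and rows downward; lengths in m; the calibration is good to about 2 mm. The wrist camera is an equidistant fisheye: a pixel r from the principal point sees the ray r / f radians off the axis. A picture is of the moment at which its call begins: read the wrist's pose just before it. camera_params takes no time and is no camera call.
- manip.job_done(): hands the job in, once; it reports no verdict.
Trained networks look in the newest picture that a camera, given by its name, has taken for a name from the list of things; names that differ only in an ending like _2 or _b are one class to them, and where a whole thing is asked for, a point or a joint stands for the part that bears it (a point fixed in the world has none). Each returns a list of dicts, best first, with "confidence" (0 to 1); they miss things now and then, are a little off and sometimes report something else, mostly with a low value. They report only what shows in the picture. A call takes as long as a camera call.
- manip.recognise(camera, thing): "centre" ([x, y, z] in m, in world coordinates, good to about 4 mm: the middle of the surface that is visible of it).
- manip.landmark_of(camera, thing): "centre" ([x, y, z] in m, in world coordinates, good to about 4 mm: a listed point, or the origin of a listed thing).
The state is a dict: "time_s": time; "qpos": joint angles; "joint_vel": joint speeds; "joint_torque": joint torques, N m; "tool_pos": TCP position; "orientation": TCP orientation; "ft_force": force on the tool from outside, world axes, zero at the start; "ft_torque": the same for the moment, N m; "finger_gap": opening from 0.0 (shut) to 1.0 (fully open).
Only numpy, scipy, OpenCV 4.12 (cv2) and the standard library are available. Lean on these libraries where they do the work, as an engineer would, in place of code of your own. Each camera call takes 0.05 s, during which the arm holds its last target. There are 200 camera calls.

TASK

Give the pump head of the primer bottle on the bonding jig a full press and let it spring back up. Then pick up the ribbed aluminium strip and tuck its thin edge flat under the lapped steel leaf of the jig, without lifting the leaf, until the edge is home against the stop beneath it, and press the strip gently down flat so that the sprung bed sinks. Finish like that, still holding the strip pressed down and not letting go; leave the things lying round about alone.

Things in the scene. Friction and masses are not known exactly. Their poses are not given: they have to be found in the camera images.
- jig: Bonding jig, fixed: grey base plate 214 (x) x 270 (y) x 10 mm with a bed, a hinged leaf and a bottle. Origin on the worktop below the bed; turned only about the vertical. +x points from the open loading side to the leaf, +y to the bottle (65 mm across, axis at x 0, y 135 mm). Two aluminium side cheeks: inner faces at y +-66, x 15 to 101, tops at z 39 mm (jig frame).
- stop (a point): Middle of the end stop's face, 22 mm above the worktop: a fixed upright steel face across the bed under the leaf, at jig x 50 mm, z 10 to 29 mm.
- bed_mid (a point): Middle of the bed's top (when up): flat grey plate, in the jig frame x -88 to 48, y -61 to 61, top at z 22 mm. It stays level.
- bed (a joint): How far the sprung bed is pressed down, in m: 0 = up, 0.006 = bottomed. It starts to sink at about 5 N and bottoms at about 11 N.
- leaf (a joint): Hinge angle of the leaf (rad): 0 = lying on its rest, as found; grows as the lip is lifted. Flat steel plate 3 mm thick, 126 mm wide, from its lip at jig x 25 to its hinge at x 88 mm; underside 7 mm above the bed, top at z 32 mm. Light (60 g); it falls back by itself.
- leaf_lip (a point): Middle of the lower edge of the leaf's lip when the leaf lies down: jig frame x 25, y 0, z 29 mm.
- pump (a joint): How far the pump head is pressed down, in m: 0 = up, 0.010 = fully down. It is sprung: starts to move at about 2.5 N, fully down takes about 7.5 N.
- pump_top (a point): Middle of the flat round top of the pump head (32 mm across, white), 200 mm above the worktop when up; it moves with the head. Pressed straight down. A small spout sticks out 38 mm from its axis towards the bed.
- strip: Loose aluminium strip, about 140 g: base plate 80 (x) x 110 (y) x 4 mm with an upright rib along y, 12 mm thick, 110 long, middle at x -20, top at z 36 mm. Origin in the middle of its underside. +x points to the thin edge (its last 8 mm are 2.5 mm thick), away from the rib. When home that edge is 25 mm under the leaf and the rib stands 29 mm in front of the lip.
- spine (a point): Middle of the top of the strip's rib: strip frame x -20, y 0, z 36 mm. The rib is the place to grip, across its 12 mm.
- tongue (a point): Middle of the strip's thin edge, at its underside: strip frame x 40, y 0, z 0 mm.
- reel: Bystander: reel of solder wire standing on end, 58 mm across, 52 mm tall; origin in the middle of its underside.
- tray: Bystander: open tray of screws, 91 x 136 x 35 mm; origin in the middle of its underside.
- cutters: Bystander: side cutters lying flat, 50 x 129 x 12 mm; origin in the middle of the underside.

How it is judged:
By the outcome, as a careful person would: the job done as asked, in the order asked, and still so for the second after the job is handed in, while the arm keeps its last pose, push and grip.
It also fails if it takes over 54 s, if anything falls off the work surface, if the arm or the gripper's body presses on something with over 40 N, if the wrist force passes 120 N, or if a joint passes its speed limit or range.

## Working session

There is one attempt and no reset: what is moved stays moved. The work goes in short steps, Python scripts to look and compute and a tool call to move; the robot and the scene stay as the last step left them, time stands still between calls to the robot, and variables do not carry over. Pictures are saved under pics/ and viewed, about 8 in all and at most 12, crops included, and the job is handed in when it is done.

Besides the shell and the picture viewer there is one more tool, called as a command line: name --argument value ..., lists and objects as JSON in quotes. move_arm: Moves the arm, as the interface text tells. Its arguments: {"type":"object","properties":{"plan":{"type":"array"},"jaw":{"type":"number"},"newtons":{"type":"number"}},"required":["plan"]}

```bash
mkdir -p pics; ls; cat > h.py <<'E'
from station import manip as m
import numpy as np, cv2
from scipy.spatial.transform import Rotation as Ro
np.set_printoptions(precision=4,suppress=True)
def st():
    s=m.read_state(); p=np.array(s['tool_pos']); R=Ro.from_rotvec(s['orientation']).as_matrix()
    print('t',round(s['time_s'],2),'p',p,'gap',round(s['finger_gap'],3),'f',np.array(s['ft_force'])); print(R); return s,p,R
def pts(name,s=None):
    s=m.read_state(); im,d=m.camera(name); c=m.camera_params(name); return s,im,d,c
def cloud(d,c):
    K=np.array(c['K']);v,u=np.mgrid[:d.shape[0],:d.shape[1]]
    P=np.stack([(u-K[0,2])/K[0,0]*d,(v-K[1,2])/K[1,1]*d,d],-1)
    return (P-np.array(c['t']))@np.array(c['R'])
def save(n,im): cv2.imwrite('pics/'+n,im[:,:,::-1])
E
python3 - <<'E'
from h import *
st()
for cam in ('top','scene'):
    s,im,d,c=pts(cam); save(cam+'.png',im); np.save(cam+'.npy',cloud(d,c)); 
    for t in ('jig','stop','bed_mid','leaf_lip','pump_top','strip','spine','tongue','reel','tray','cutters'):
        r=m.landmark_of(cam,t); print(cam,t,[(np.round(x['centre'],4).tolist(),round(x['confidence'],2)) for x in r[:2]])
a=cv2.imread('pics/top.png');b=cv2.imread('pics/scene.png');cv2.imwrite('pics/both.png',np.vstack([cv2.resize(a,(480,300)),cv2.resize(b,(480,300))]))
print(m.read_state()['time_s'])
E
```

```text
pics
t 0.0 p [ 0.1919 -0.5148  0.2043] gap 1.001 f [-1.6001 -0.6     0.3017]
[[-0.0006  0.3492 -0.937 ]
 [ 0.0022 -0.937  -0.3492]
 [-1.     -0.0022 -0.0002]]
top jig [([0.5669, -0.0068, 0.0032], 0.58)]
top stop [([0.6183, -0.0124, 0.0225], 0.78)]
top bed_mid [([0.5457, -0.009, 0.0187], 0.71), ([0.5642, -0.3207, -0.0035], 0.61)]
top leaf_lip [([0.5917, -0.009, 0.0279], 0.67)]
top pump_top [([0.5743, 0.1243, 0.1977], 0.53)]
top strip [([0.5257, -0.3035, 0.0022], 0.95)]
top spine [([0.5094, -0.2953, 0.0373], 0.93), ([0.7213, -0.3328, -0.0018], 0.74)]
top tongue [([0.5661, -0.3184, 0.0003], 0.94)]
top reel [([0.7633, -0.176, 0.0], 0.65), ([0.5461, -0.0093, 0.0213], 0.58)]
top tray [([0.7222, -0.3346, -0.0015], 0.89)]
top cutters [([0.6143, 0.3268, -0.0013], 0.79)]
scene jig []
scene stop [([0.616, -0.0128, 0.0264], 0.98), ([0.5107, -0.3, 0.0405], 0.65)]
scene bed_mid [([0.551, -0.0034, 0.0258], 0.9)]
scene leaf_lip [([0.5919, -0.0119, 0.0237], 0.6), ([0.6163, 0.3243, -0.0037], 0.52)]
scene pump_top [([0.5737, 0.1272, 0.197], 0.49), ([0.721, -0.3386, 0.0021], 0.16)]
scene strip [([0.5299, -0.3063, 0.003], 0.74)]
scene spine [([0.5109, -0.292, 0.0366], 0.64)]
scene tongue [([0.5662, -0.3189, 0.0031], 0.77)]
scene reel [([0.7192, -0.3373, 0.0024], 0.67), ([0.7602, -0.177, 0.0006], 0.58)]
scene tray [([0.7203, -0.3356, 0.0002], 0.74)]
scene cutters [([0.6199, 0.326, 0.0012], 0.75)]
1.2
```

View pics/top.png

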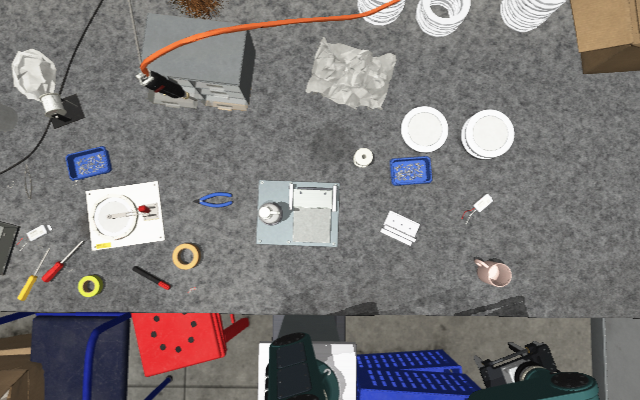

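View pics/scene.png

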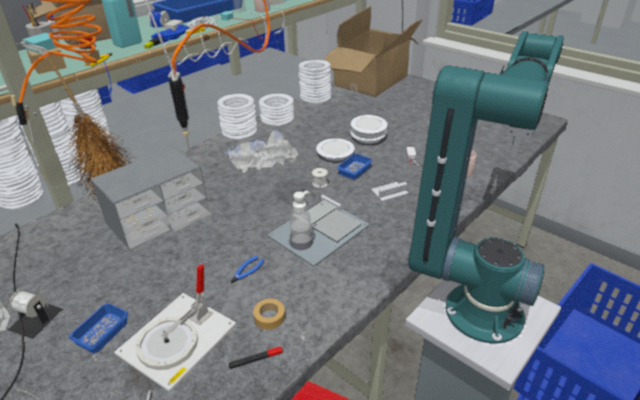

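Top view: jig at px (298,213) with the bottle on its left, strip at (402,228), reel (363,157), tray (410,170), and cutters (215,200). The networks agree with the picture. I'll raise the tool and turn it to the jig's yaw.

move_arm --plan '[[[-0.3,0,0],-0.97],[[-0.3,0,0],-0.97],[[-0.3,0,0],-0.97],[[-0.3,0,0],-0.97],[[-0.3,0,0],-0.97],[[-0.3,0,0],-0.97],[[-0.3,0,0],-0.97],[[-0.3,0,0],-0.97]]' --jaw 0

```text
time_s: 2.0
tool_pos: [0.1921, -0.5153, 0.2779]
orientation: [1.241, 1.188, -1.242]
ft_force: [0.2, 0.6, 0.3]
finger_gap: 0.356
```

```bash
python3 - <<'E'
from h import *
s,p,R=st(); print(s['qpos']); print(m.camera_params('wrist'))
d=np.array([0.574,0.1255,0.27])-p; print('tool delta/0.03',R.T@d/0.03)
P=np.load('top.npy'); x=P[...,0];y=P[...,1];z=P[...,2]
# strip rib & jig cheeks/leaf from top depth
k=(z>.028)&(z<.045)&(abs(x-.51)<.08)&(abs(y+.3)<.08); q=P[k][:,:2]; c=q.mean(0); u,sv,v=np.linalg.svd(q-c); print('rib',len(q),c,np.degrees(np.arctan2(v[0,1],v[0,0])))
k=(z>.185)&(z<.21)&(abs(x-.574)<.05)&(abs(y-.12)<.06); print('head',P[k].mean(0),k.sum())
E
```

```text
t 2.0 p [ 0.1921 -0.5153  0.2779] gap 0.356 f [0.1918 0.6397 0.2988]
[[ 0.      0.999  -0.044 ]
 [-0.0001 -0.044  -0.999 ]
 [-1.      0.      0.0001]]
[-1.3171  0.0847  1.2313  0.      1.8255 -1.2731]
{'K': array([[309.7069,   0.    , 315.9049],
       [  0.    , 309.7069, 203.2515],
       [  0.    ,   0.    ,   1.    ]]), 'T_tool_cam': array([[ 0.0003, -0.2423,  0.9702, -0.1789],
       [ 1.    , -0.0004, -0.0004,  0.0001],
       [ 0.0005,  0.9702,  0.2423, -0.07  ],
       [ 0.    ,  0.    ,  0.    ,  1.    ]])}
tool delta/0.03 [  0.2609  11.7782 -21.9006]
rib 130 [ 0.514  -0.2929] -114.20224125104772
head [0.5716 0.1205 0.1988] 124
```

move_arm --plan '[[[-0.05,0.72,-1],0],[[-0.05,0.72,-1],0],[[-0.05,0.72,-1],0],[[-0.05,0.72,-1],0],[[-0.05,0.72,-1],0],[[-0.05,0.72,-1],0],[[-0.05,0.72,-1],0],[[-0.05,0.72,-1],0]]'

```text
time_s: 2.8
tool_pos: [0.3774, -0.283, 0.2898]
orientation: [1.246, 1.184, -1.246]
ft_force: [0.5, -0.4, 0.2]
finger_gap: 0.007
```

move_arm --plan '[[[-0.05,0.72,-1],0],[[-0.05,0.72,-1],0],[[-0.05,0.72,-1],0],[[-0.05,0.72,-1],0],[[-0.05,0.72,-1],0],[[-0.05,0.72,-1],0],[[-0.05,0.72,-1],0],[[-0.05,0.72,-1],0],[[0,0,0],0]]'

```text
invalid input at $.plan: expected 1 to 8 rows
```

move_arm --plan '[[[-0.05,0.72,-1],0],[[-0.05,0.72,-1],0],[[-0.05,0.72,-1],0],[[-0.05,0.72,-1],0],[[-0.05,0.72,-1],0],[[-0.05,0.72,-1],0],[[-0.05,0.72,-1],0],[[0,0,0],0]]'

```text
time_s: 3.6
tool_pos: [0.54, -0.0788, 0.2993]
orientation: [1.243, 1.189, -1.241]
ft_force: [-0.0, -0.3, 0.1]
finger_gap: 0.003
```

```bash
cat >> h.py <<'E'
def wcloud(d,c,s):
    K=np.array(c['K']);v,u=np.mgrid[:d.shape[0],:d.shape[1]]
    a=(u-K[0,2])/K[0,0];b=(v-K[1,2])/K[1,1];r=np.hypot(a,b)+1e-9
    ray=np.stack([np.sin(r)*a/r,np.sin(r)*b/r,np.cos(r)],-1)
    P=ray/np.maximum(ray[...,2:],.05)*d[...,None]
    T=np.array(c['T_tool_cam']);P=P@T[:3,:3].T+T[:3,3]
    R=Ro.from_rotvec(s['orientation']).as_matrix()
    return P@R.T+np.array(s['tool_pos'])
E
python3 - <<'E'
from h import *
st()
s,im,d,c=pts('wrist'); save('w1.png',im); P=wcloud(d,c,s); np.save('w1.npy',P)
for t in ('jig','stop','bed_mid','leaf_lip','pump_top'):
    r=m.landmark_of('wrist',t); print(t,[(np.round(x['centre'],4).tolist(),round(x['confidence'],2)) for x in r[:2]])
for (u,v) in [(316,200),(316,120),(250,200),(400,200)]: print(u,v,P[v,u])
E
```

```text
t 3.6 p [ 0.54   -0.0788  0.2993] gap 0.003 f [-0.0466 -0.2804  0.1302]
[[-0.0002  0.999  -0.0444]
 [ 0.0015 -0.0444 -0.999 ]
 [-1.     -0.0002 -0.0015]]
jig [([0.5676, -0.0025, 0.0029], 0.91)]
stop [([0.6151, -0.0111, 0.0198], 0.6)]
bed_mid []
leaf_lip [([0.5912, -0.0078, 0.0283], 0.65)]
pump_top []
316 200 [ 0.538  -0.1224  0.    ]
316 120 [0.5437 0.0025 0.0215]
250 200 [ 0.4317 -0.1176 -0.0001]
400 200 [ 0.6745 -0.1283  0.0004]
```

View pics/w1.png

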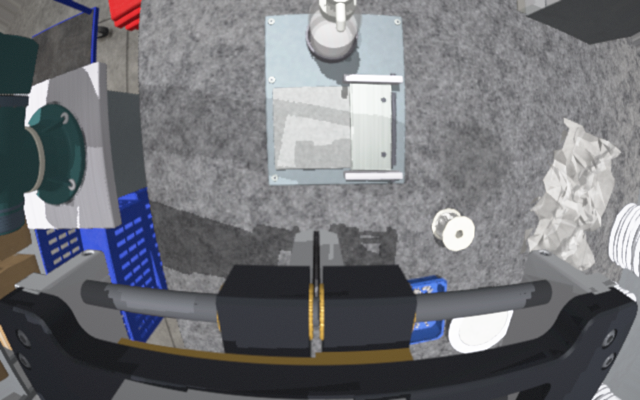

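The wrist view is clear: base plate corners at px (267,15)–(405,185), bed at (313,127), leaf at (371,127), cheeks at y≈78 and 176, pump at the top. I'll fit the jig pose from the depth.

```bash
python3 - <<'E'
from h import *
P=np.load('w1.npy')[:230]; z=P[...,2]
roi=(abs(P[...,0]-.567)<.17)&(abs(P[...,1]+.005)<.2)
for lo,hi,n in ((.006,.014,'base'),(.0185,.025,'bed'),(.029,.0345,'leaf'),(.0365,.042,'cheek')):
    k=roi&(z>lo)&(z<hi); print(n,k.sum(),'z',np.median(z[k]))
k=roi&(z>.006)&(z<.05); k=cv2.morphologyEx(k.astype(np.uint8),cv2.MORPH_OPEN,np.ones((3,3)))>0
q=P[k][:,:2].astype(np.float32); print('plate rect',cv2.minAreaRect(q))
# cheeks fit
k=roi&(z>.0365)&(z<.042); q=P[k][:,:2]
for sgn in (1,-1):
    a=q[(q[:,1]+.009)*sgn>0]; a=a[abs(abs(a[:,1]+.009)-.07)<.02]; c=np.median(a,0); v=np.polyfit(a[:,0],a[:,1],1); print('cheek',sgn,len(a),c,'yaw',np.arctan(v[0]),a[:,0].min(),a[:,0].max(),a[:,1].min(),a[:,1].max())
k=roi&(z>.0295)&(z<.0345)&(abs(P[...,1]+.009)<.055)&(P[...,0]>.57)&(P[...,0]<.67); q=P[k][:,:2]
# lip per row band
e=[]
for y0 in np.arange(-.06,.045,.006):
    a=q[abs(q[:,1]-y0)<.003]
    if len(a)>3: e.append((y0,a[:,0].min(),a[:,0].max()))
e=np.array(e); print(e); print('lip fit x=a*y+b',np.polyfit(e[:,0],e[:,1],1))
E
```

```text
base 9955 z 0.009721917102408717
bed 6350 z 0.02172440436801426
leaf 3888 z 0.031770065846668055
cheek 992 z 0.03869827266210357
plate rect ((0.5749695897102356, 0.038705624639987946), (0.27014392614364624, 0.21508103609085083), 88.426513671875)
cheek 1 383 [0.6283 0.0607] yaw -0.019214754263379617 0.5855103840598815 0.6689827822433747 0.055019768144262085 0.06565673091601189
cheek -1 378 [ 0.6272 -0.0805] yaw -0.044223114652772455 0.5817837473244855 0.6653658890723431 -0.0872145657041961 -0.07528906625059777
[[-0.06    0.5903  0.6572]
 [-0.054   0.5902  0.6573]
 [-0.048   0.5905  0.6578]
 [-0.042   0.5907  0.6574]
 [-0.036   0.5908  0.6574]
 [-0.03    0.5909  0.6591]
 [-0.024   0.5912  0.6598]
 [-0.018   0.5916  0.6594]
 [-0.012   0.5918  0.658 ]
 [-0.006   0.5919  0.658 ]
 [-0.      0.5922  0.6583]
 [ 0.006   0.5923  0.6582]
 [ 0.012   0.5927  0.661 ]
 [ 0.018   0.5928  0.6603]
 [ 0.024   0.5944  0.6591]
 [ 0.03    0.5947  0.6593]
 [ 0.036   0.5937  0.6595]
 [ 0.042   0.5939  0.6597]]
lip fit x=a*y+b [0.0425 0.5924]
```

move_arm --plan '[[[0.27,0.1,-0.98],0],[[0.27,0.1,-0.98],0],[[0.27,0.1,-0.98],0],[[0.27,0.1,-0.98],0],[[0.27,0.1,-0.98],0],[[0.27,0.1,-0.98],0],[[0.27,0.1,-0.98],0],[[0.27,0.08,0],0]]'

```text
time_s: 4.7
tool_pos: [0.5717, 0.1242, 0.2348]
orientation: [1.245, 1.187, -1.243]
ft_force: [-0.4, -0.5, 0.5]
finger_gap: 0.006
```

```bash
python3 - <<'E'
from h import *
st()
s,im,d,c=pts('wrist'); save('w2.png',im[100:400,160:480]); P=wcloud(d,c,s)
r=m.landmark_of('wrist','pump_top'); print(r)
z=P[...,2];k=(z>.19)&(z<.207)&(np.hypot(P[...,0]-.573,P[...,1]-.127)<.035);print(k.sum(), P[k].mean(0) if k.any() else 0, cv2.minEnclosingCircle(P[k][:,:2].astype(np.float32)) if k.any() else 0)
E
```

```text
t 4.7 p [0.5717 0.1242 0.2348] gap 0.006 f [-0.376  -0.5381  0.4906]
[[ 0.0001  0.9989 -0.0473]
 [ 0.0012 -0.0473 -0.9989]
 [-1.      0.     -0.0012]]
[{'centre': [0.5699, 0.1273, 0.1999], 'confidence': 0.96}]
1139 [0.5714 0.131  0.199 ] ((0.5710894465446472, 0.1272003948688507), 0.0160217247903347)
```

View pics/w2.png

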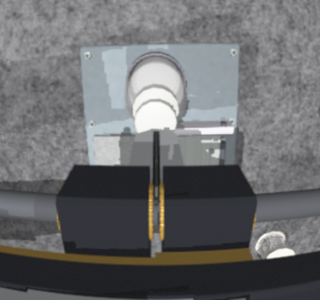

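The picture shows the closed fingertips just in front of the white pump head at crop px (155,118). The head's circle is centred at (0.571, 0.127). I'll centre on it and descend.

move_arm --plan '[[[0.5,0,-0.1],0],[[0.5,0,0],0],[[0.1,0,0],0],[[0.1,0,0],0],[[0.1,0,0],0],[[0.1,0,0],0],[[0,0,0],0]]'

```text
time_s: 5.5
tool_pos: [0.5718, 0.1246, 0.1938]
orientation: [1.245, 1.184, -1.247]
ft_force: [-3.6, -3.6, 5.0]
finger_gap: 0.006
```

move_arm --plan '[[[0.06,0,0],0],[[0.05,0,0],0],[[0,0,0],0],[[0,0,0],0]]'

```text
time_s: 5.9
tool_pos: [0.572, 0.1247, 0.1914]
orientation: [1.246, 1.183, -1.246]
ft_force: [-4.2, -2.8, 6.9]
finger_gap: 0.007
```

move_arm --plan '[[[0.06,0,0],0],[[0.05,0,0],0],[[0.04,0,0],0],[[0,0,0],0],[[0,0,0],0]]'

```text
time_s: 6.4
tool_pos: [0.5721, 0.1247, 0.1901]
orientation: [1.247, 1.181, -1.243]
ft_force: [-6.9, -4.2, 15.8]
finger_gap: 0.004
```

```bash
python3 - <<'E'
from h import *
s,im,d,c=pts('wrist'); st(); P=wcloud(d,c,s)
print(m.landmark_of('wrist','pump_top'))
z=P[...,2];k=(z>.175)&(z<.207)&(np.hypot(P[...,0]-.571,P[...,1]-.127)<.02)&(P[...,1]>.130);print(k.sum(), np.median(P[k],0) if k.any() else 0)
E
```

```text
t 6.45 p [0.5721 0.1247 0.1902] gap 0.004 f [-7.0793 -3.2024 15.3685]
[[ 0.0041  0.9987 -0.0502]
 [-0.0009 -0.0502 -0.9987]
 [-1.      0.0041  0.0007]]
[{'centre': [0.5711, 0.1283, 0.1895], 'confidence': 0.85}]
1057 [0.572  0.1349 0.1896]
```

The head has bottomed: its top is at 0.1896 m and the force jumped to 15 N. I'll release straight up.

move_arm --plan '[[[-0.15,0,0],0],[[-0.15,0,0],0],[[-0.2,0,0],0],[[-0.3,0,0],0],[[-0.5,0,0],0],[[-0.8,0,0],0],[[-0.8,0,0],0],[[0,0,0],0]]'

```text
time_s: 7.3
tool_pos: [0.5739, 0.1258, 0.2773]
orientation: [1.251, 1.18, -1.238]
ft_force: [0.3, 0.2, 0.7]
finger_gap: 0.005
```

```bash
python3 - <<'E'
from h import *
s,im,d,c=pts('wrist'); _,p,R=st(); P=wcloud(d,c,s)
z=P[...,2];k=(z>.175)&(z<.215)&(np.hypot(P[...,0]-.571,P[...,1]-.127)<.02);print(k.sum(), np.median(P[k],0))
# strip: spine (.5135,-.293), go to z .26 above it
print('delta units',R.T@(np.array([.5125,-.293,.2])-p)/.03)
E
```

```text
t 7.35 p [0.5732 0.1257 0.2747] gap 0.006 f [ 0.292  -0.9069 -0.5586]
[[ 0.0051  0.9988 -0.0496]
 [ 0.0009 -0.0496 -0.9988]
 [-1.      0.0051 -0.0012]]
1075 [0.5713 0.1276 0.1995]
delta units [ 2.4678 -1.3407 14.0429]
```

move_arm --plan '[[[0,-0.1,1],0],[[0,-0.1,1],0],[[0,-0.1,1],0],[[0,-0.1,1],0],[[0,-0.1,1],0],[[0,-0.1,1],0],[[0,-0.1,1],0],[[0,-0.1,1],0]]' --jaw 0.45

```text
time_s: 8.15
tool_pos: [0.5353, -0.1141, 0.2703]
orientation: [1.245, 1.188, -1.247]
ft_force: [1.0, -0.6, -0.4]
finger_gap: 0.449
```

move_arm --plan '[[[0.3,-0.1,1],0],[[0.3,-0.1,1],0],[[0.3,-0.1,1],0],[[0.3,-0.1,1],0],[[0.3,-0.1,1],0],[[0.3,-0.1,1],0],[[0,0,0],0.9],[[0,0,0],0.9]]'

```text
time_s: 8.95
tool_pos: [0.508, -0.2926, 0.2153]
orientation: [1.446, 1.041, -1.448]
ft_force: [0.1, 0.7, 0.2]
finger_gap: 0.451
```

move_arm --plan '[[[0,0,0],0.68],[[0,0,0],0]]'

```text
time_s: 9.15
tool_pos: [0.5086, -0.2918, 0.2164]
orientation: [1.513, 0.982, -1.514]
ft_force: [-0.2, 0.9, 0.3]
finger_gap: 0.442
```

```bash
python3 - <<'E'
from h import *
_,p,R=st(); s,im,d,c=pts('wrist'); save('w3.png',im[60:400,100:540]); P=wcloud(d,c,s); np.save('w3.npy',P)
for t in ('strip','spine','tongue'):
    print(t,[(np.round(x['centre'],4).tolist(),round(x['confidence'],2)) for x in m.landmark_of('wrist',t)[:2]])
z=P[...,2];k=(z>.031)&(z<.042)&(np.hypot(P[...,0]-.512,P[...,1]+.293)<.075);q=P[k][:,:2]
print('rib',len(q),cv2.minAreaRect(q.astype(np.float32)),np.median(z[k]),q.mean(0))
u,sv,v=np.linalg.svd(q-q.mean(0),full_matrices=False);print(np.degrees(np.arctan2(v[0,1],v[0,0])))
E
```

```text
t 9.15 p [ 0.5086 -0.2918  0.2164] gap 0.442 f [-0.1716  0.8674  0.338 ]
[[-0.0023  0.9123 -0.4095]
 [ 0.0019 -0.4095 -0.9123]
 [-1.     -0.0029 -0.0008]]
strip [([0.5281, -0.3036, 0.0022], 0.94)]
spine [([0.5137, -0.2956, 0.0361], 0.84)]
tongue [([0.565, -0.3238, 0.0027], 0.8)]
rib 894 ((0.5127450227737427, -0.2947652339935303), (0.10849650949239731, 0.011074387468397617), 65.9010238647461) 0.035702659376058474 [ 0.5131 -0.2937]
-114.02062598369623
```

View pics/w3.png

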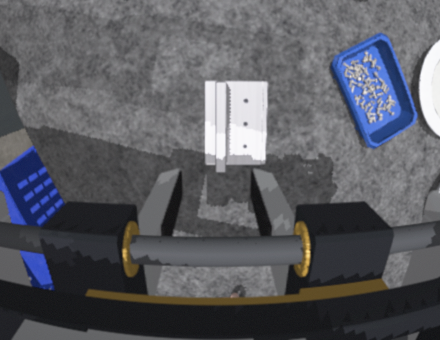

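Crop view: the rib lies at (222,125) between the jaws' lines, and the thin edge is on the right at (268,122), towards tool +y as wanted. I'll centre, descend and grip.

move_arm --plan '[[[1,0.17,0.03],0],[[1,0,0],0],[[1,0,0],0],[[1,0,0],0],[[1,0,0],0],[[1,0,0],0],[[0.5,0,0],0],[[0.3,0,0],0]]'

```text
time_s: 10.15
tool_pos: [0.5127, -0.2945, 0.0127]
orientation: [1.512, 0.982, -1.514]
ft_force: [0.6, 0.6, 0.3]
finger_gap: 0.451
```

move_arm --plan '[[[0.05,0,0],0],[[0,0,0],0]]'

```text
time_s: 10.35
tool_pos: [0.5141, -0.2956, 0.0141]
orientation: [1.513, 0.977, -1.512]
ft_force: [0.8, 0.0, -0.4]
finger_gap: 0.451
```

move_arm --plan '[[[0,0,0],0],[[0,0,0],0],[[0,0,0],0],[[0,0,0],0],[[0,0,0],0],[[0,0,0],0]]' --jaw 0 --newtons 40

```text
time_s: 10.95
tool_pos: [0.5133, -0.2951, 0.0134]
orientation: [1.513, 0.979, -1.513]
ft_force: [-0.9, 0.6, 3.5]
finger_gap: 0.124
```

move_arm --plan '[[[-0.2,0,0],0],[[-0.5,0,0],0],[[-1,0,0],0],[[-1,0,0],0],[[-1,0,0],0],[[-0.5,0,0],0],[[0,0,0],0]]'

```text
time_s: 11.65
tool_pos: [0.5149, -0.2961, 0.1426]
orientation: [1.513, 0.972, -1.509]
ft_force: [0.2, -0.9, -1.5]
finger_gap: 0.127
```

```bash
python3 - <<'E'
from h import *
_,p,R=st(); s,im,d,c=pts('wrist'); save('w4.png',im[60:400,100:540]); P=wcloud(d,c,s)
L=(P-p)@R  # tool coords
# strip base plate points in tool coords: depth along tool x near p, y 5..70
k=(abs(L[...,0])<.03)&(L[...,1]>.02)&(L[...,1]<.09)&(abs(L[...,2])<.08)&(d>0)
q=L[k]; print(len(q), 'min',q.min(0),'max',q.max(0)); A=np.c_[q[:,1:],np.ones(len(q))]; print('x=a*y+b*z+c',np.linalg.lstsq(A,q[:,0],rcond=None)[0]); print(cv2.minAreaRect(q[:,1:].astype(np.float32)))
yb=[(y0,np.median(q[abs(q[:,1]-y0)<.003][:,0])) for y0 in np.arange(.025,.07,.005) if (abs(q[:,1]-y0)<.003).sum()>3];print(np.array(yb))
# target: above front of the bed, retracted
E
```

```text
t 11.65 p [ 0.5149 -0.2961  0.1426] gap 0.127 f [ 0.1577 -0.8761 -1.4606]
[[ 0.0056  0.9123 -0.4095]
 [-0.004  -0.4095 -0.9123]
 [-1.      0.0067  0.0013]]
6433 min [ 0.0075  0.02   -0.055 ] max [0.0134 0.0603 0.0208]
x=a*y+b*z+c [ 0.0317 -0.0002  0.0086]
((0.04011489450931549, -0.017047632485628128), (0.07582128047943115, 0.0401667058467865), 89.78170776367188)
[[0.025  0.0097]
 [0.03   0.0096]
 [0.035  0.0096]
 [0.04   0.0097]
 [0.045  0.0097]
 [0.05   0.0097]
 [0.055  0.0109]
 [0.06   0.0113]]
```

View pics/w4.png

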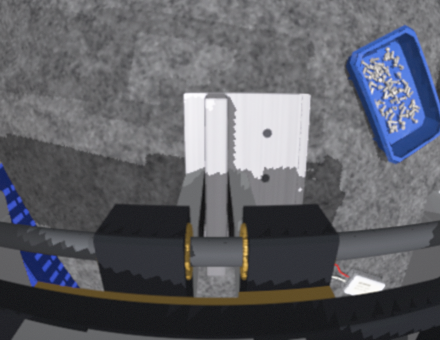

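The strip is held squarely: plate top 9.7 mm below the TCP, thin edge at tool y +60 mm, level and centred. I'll carry it to in front of the leaf.

move_arm --plan '[[[0,0,0],-0.86],[[0,0,0],-0.86],[[0,0,0],-0.87],[[0,0,-0.7],0],[[0,0,-0.8],0],[[0,0,-0.8],0],[[0,0,-0.8],0],[[0,0,-0.8],0]]'

```text
time_s: 12.5
tool_pos: [0.5158, -0.1766, 0.1359]
orientation: [1.233, 1.198, -1.236]
ft_force: [0.7, 0.6, -2.1]
finger_gap: 0.124
```

move_arm --plan '[[[0,-0.1,-0.8],0],[[0,-0.1,-0.8],0],[[0,0,-0.8],0],[[0,0,-0.8],0],[[0,0,-0.8],0],[[0,0,-0.8],0],[[0,0,-0.8],0],[[0,0,0],0]]'

```text
time_s: 13.3
tool_pos: [0.5154, -0.0074, 0.1363]
orientation: [1.23, 1.2, -1.234]
ft_force: [0.8, -0.2, -1.9]
finger_gap: 0.122
```

```bash
cat > look.py <<'E'
from h import *
import sys
_,p,R=st(); s,im,d,c=pts('wrist'); save(sys.argv[1],im[20:360,120:520]); P=wcloud(d,c,s); z=P[...,2]
yaw=np.arctan2(R[1,1],R[0,1]); print('tool yaw',yaw)
L=(P-p)@R
def edge(k,ax,which,along,lo,hi,step=.006):
    q=L[k]; e=[]
    for a in np.arange(lo,hi,step):
        b=q[abs(q[:,along]-a)<step/2]
        if len(b)>4: e.append((a,np.percentile(b[:,ax],which)))
    e=np.array(e); f=np.polyfit(e[:,0],e[:,1],1); r=abs(np.polyval(f,e[:,0])-e[:,1]); e=e[r<=np.median(r)*2.5]; return np.polyfit(e[:,0],e[:,1],1),len(e)
roi=(d>0)&(abs(L[...,1])<.17)&(abs(L[...,2])<.16)
leaf=roi&(z>.0295)&(z<.0345)&(L[...,1]>.04)
print('leaf lip tool y = a*z+b', edge(leaf,1,2,2,-.06,.0), 'leaf z',np.median(z[leaf]))
ch=roi&(z>.0365)&(z<.042)&(L[...,1]>.05)&(L[...,1]<.16)&(L[...,2]<-.04)
q=L[ch]; print('far cheek n',len(q),'z range',np.percentile(q[:,2],[2,98]),'slope',np.polyfit(q[:,1],q[:,2],1)[0])
k=roi&(L[...,0]>.004)&(L[...,0]<.016)&(L[...,1]>.025)&(L[...,1]<.075)&(abs(L[...,2])<.07)
q=L[k]; print('strip',len(q),'ymax',np.percentile(q[:,1],99.5) if len(q) else 0,'zmin',np.percentile(q[:,2],.5) if len(q) else 0)
b=roi&(z>.019)&(z<.0245);print('bed z',np.median(z[b]),b.sum())
E
python3 look.py w5.png
```

```text
t 13.3 p [ 0.5154 -0.0074  0.1363] gap 0.122 f [ 0.8233 -0.1581 -1.9303]
[[-0.0046  0.9995 -0.0299]
 [ 0.0018 -0.0299 -0.9996]
 [-1.     -0.0047 -0.0016]]
tool yaw -0.029929393015915087
leaf lip tool y = a*z+b (array([0.2586, 0.0946]), 10) leaf z 0.03177397185893688
far cheek n 984 z range [-0.1092 -0.0666] slope 0.2124582941451977
strip 5692 ymax 0.05956436908097473 zmin -0.05455110790393254
bed z 0.02167859178317897 2306
```

View pics/w5.png

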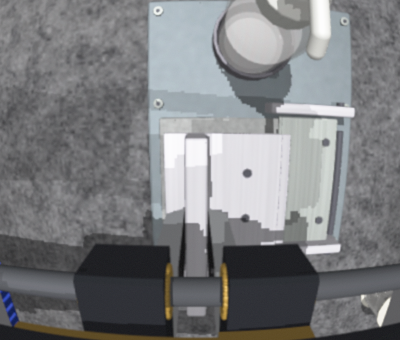

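The strip (px 165–290) is above the bed, parallel to the jig and hiding the leaf's lip. The bottle and spout are clear at the top. I'll go lower and look again.

move_arm --plan '[[[0.5,0,0],0],[[0.5,0,0],0],[[0.5,0,0],0],[[0.5,0,0],0],[[0.5,0,0],0],[[0.3,0,0],0],[[0,0,0],0]]'

```text
time_s: 14.05
tool_pos: [0.5149, -0.0107, 0.052]
orientation: [1.232, 1.197, -1.239]
ft_force: [-0.1, 0.2, -1.9]
finger_gap: 0.121
```

```bash
python3 look.py w6.png
```

```text
t 14.05 p [ 0.5149 -0.0107  0.052 ] gap 0.121 f [-0.1112  0.1642 -1.8804]
[[-0.0054  0.9994 -0.0348]
 [ 0.0004 -0.0348 -0.9994]
 [-1.     -0.0054 -0.0002]]
tool yaw -0.0347927112751288
leaf lip tool y = a*z+b (array([0.0129, 0.0778]), 10) leaf z 0.03173035131049258
far cheek n 2038 z range [-0.1138 -0.0425] slope -0.024405626592586657
strip 5706 ymax 0.059583395333406376 zmin -0.05456023256839021
bed z 0.021642072052957075 6909
```

View pics/w6.png

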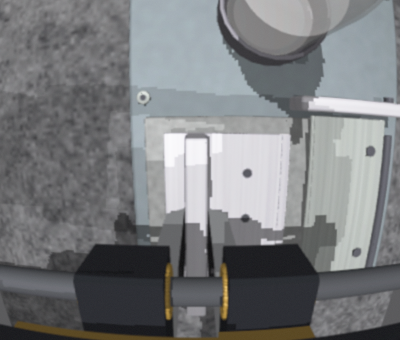

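The lip shows at crop px (307,120–260), about 18 mm ahead of the thin edge (px 288), and nearly parallel to it. I'll trim sideways and in yaw and go down towards the bed.

move_arm --plan '[[[0.2,0,-0.1],-0.05],[[0.15,0,0],0],[[0.1,0,0],0],[[0,0,0],0],[[0,0,0],0]]'

```text
time_s: 14.6
tool_pos: [0.5171, -0.007, 0.0415]
orientation: [1.228, 1.197, -1.228]
ft_force: [-0.4, 0.3, -1.9]
finger_gap: 0.123
```

```bash
cat >> look.py <<'E'
ch=roi&(z>.0365)&(z<.0415)&(L[...,1]>.08)&(L[...,1]<.125)&(L[...,2]<-.04)&(L[...,2]>-.09)
print('cheek inner tool z',edge(ch,2,97,1,.08,.125))
print('strip top world z',np.median(z[k]),'-> gap under strip', np.median(z[k])-.004-np.median(z[b]), 'net stop',[(np.round(R.T@(np.array(x['centre'])-p),4)) for x in m.landmark_of('wrist','stop')[:1]])
E
python3 look.py w7.png
```

```text
t 14.6 p [ 0.5171 -0.007   0.0415] gap 0.123 f [-0.4113  0.2891 -1.8716]
[[ 0.0003  0.9997 -0.0259]
 [-0.0002 -0.0259 -0.9997]
 [-1.      0.0003  0.0001]]
tool yaw -0.025888390940756487
leaf lip tool y = a*z+b (array([-0.0031,  0.0414]), 9) leaf z 0.03170576480901818
far cheek n 1858 z range [-0.1089 -0.0661] slope 0.22089072253759956
strip 5850 ymax 0.07489012678855121 zmin -0.06720495055683388
bed z 0.02167691909263788 6901
cheek inner tool z (array([ 0.0004, -0.0663]), 8)
strip top world z 0.03170865522378169 -> gap under strip 0.0060317361311438104 net stop [array([0.0195, 0.0975, 0.0018])]
```

move_arm --plan '[[[0.08,0,0],0],[[0.05,0,0],0],[[0,0,0],0],[[0,0,0],0],[[0,0,0],0]]'

```text
time_s: 15.2
tool_pos: [0.517, -0.0071, 0.0375]
orientation: [1.228, 1.197, -1.228]
ft_force: [0.6, -0.0, -1.5]
finger_gap: 0.123
```

move_arm --plan '[[[0.03,0,0],0],[[0,0,0],0],[[0,0,0],0]]'

```text
time_s: 15.5
tool_pos: [0.517, -0.007, 0.0365]
orientation: [1.228, 1.197, -1.228]
ft_force: [0.5, 1.0, -1.4]
finger_gap: 0.124
```

move_arm --plan '[[[0,0.15,0],0],[[0,0.15,0],0],[[0,0.15,0],0],[[0,0.1,0],0],[[0,0.1,0],0],[[0,0,0],0],[[0,0,0],0]]'

```text
time_s: 16.2
tool_pos: [0.5365, -0.0075, 0.0365]
orientation: [1.228, 1.197, -1.229]
ft_force: [1.3, 0.4, -2.4]
finger_gap: 0.123
```

```bash
python3 look.py w8.png
```

```text
t 16.2 p [ 0.5365 -0.0075  0.0365] gap 0.123 f [ 1.2734  0.4181 -2.3905]
[[-0.0003  0.9997 -0.026 ]
 [-0.0001 -0.026  -0.9997]
 [-1.     -0.0003  0.0001]]
tool yaw -0.026008781294172563
leaf lip tool y = a*z+b (array([0.0045, 0.0564]), 9) leaf z 0.03177109412773991
far cheek n 1936 z range [-0.1133 -0.0663] slope 0.14970463702017128
strip 8748 ymax 0.07473945586760326 zmin -0.06261030223570327
bed z 0.02172762916849873 7716
cheek inner tool z (array([ 0.0017, -0.0665]), 8)
strip top world z 0.027154871875179565 -> gap under strip 0.001427242706680834 net stop [array([0.0157, 0.076 , 0.0012])]
```

View pics/w8.png

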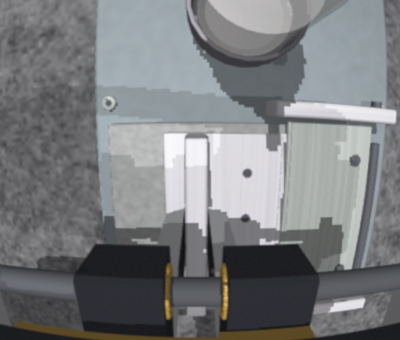

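The thin edge (px 283) is now 3–4 mm under the lip. The leaf is still flat at z 0.0318 with a 1.4 mm gap below the strip, and about 21 mm remain to the stop.

move_arm --plan '[[[0,0.15,0],0],[[0,0.15,0],0],[[0,0.15,0],0],[[0,0.12,0],0],[[0,0.03,0],0],[[0,0,0],0],[[0,0,0],0]]'

```text
time_s: 17.0
tool_pos: [0.5544, -0.008, 0.0365]
orientation: [1.228, 1.197, -1.229]
ft_force: [-0.1, 0.2, -0.9]
finger_gap: 0.121
```

move_arm --plan '[[[0,0.03,0],0],[[0,0.03,0],0],[[0,0,0],0],[[0,0,0],0]]'

```text
time_s: 17.4
tool_pos: [0.5563, -0.008, 0.0366]
orientation: [1.228, 1.197, -1.228]
ft_force: [0.3, 0.3, -1.3]
finger_gap: 0.124
```

move_arm --plan '[[[0,0.03,0],0],[[0,0,0],0],[[0,0,0],0]]'

```text
time_s: 17.7
tool_pos: [0.5572, -0.008, 0.0366]
orientation: [1.228, 1.197, -1.228]
ft_force: [0.1, -0.3, -1.9]
finger_gap: 0.124
```

move_arm --plan '[[[0,0.03,0],0],[[0,0,0],0],[[0,0,0],0]]'

```text
time_s: 18.0
tool_pos: [0.558, -0.0081, 0.0365]
orientation: [1.228, 1.197, -1.229]
ft_force: [-1.2, -0.5, -2.1]
finger_gap: 0.127
```

move_arm --plan '[[[0,0.03,0],0],[[0,0,0],0],[[0,0,0],0]]'

```text
time_s: 18.3
tool_pos: [0.558, -0.0082, 0.0364]
orientation: [1.227, 1.198, -1.23]
ft_force: [-3.2, -0.4, 0.5]
finger_gap: 0.124
```

The edge has met the stop: x stalls at 0.558 as predicted, with fx −3 N. Now I'll press down.

move_arm --plan '[[[0.05,0,0],0],[[0.04,0,0],0],[[0.04,0,0],0],[[0,0,0],0],[[0,0,0],0]]'

```text
time_s: 18.8
tool_pos: [0.558, -0.0081, 0.0338]
orientation: [1.227, 1.198, -1.23]
ft_force: [-7.3, -0.2, 5.6]
finger_gap: 0.12
```

```bash
python3 look.py w9.png
```

```text
t 18.8 p [ 0.558  -0.0081  0.0338] gap 0.12 f [-7.2809 -0.1774  5.5941]
[[-0.0019  0.9997 -0.0259]
 [-0.0002 -0.0259 -0.9997]
 [-1.     -0.0019  0.0002]]
tool yaw -0.025876293088439587
leaf lip tool y = a*z+b (array([0.0002, 0.0411]), 9) leaf z 0.03176358411765455
far cheek n 1422 z range [-0.0756 -0.0663] slope 0.00015915803317026825
strip 1912 ymax 0.03559591935079563 zmin -0.06049230427099069
bed z 0.020491128272402605 14613
cheek inner tool z (array([-0.0006, -0.0664]), 6)
strip top world z 0.024013451950419554 -> gap under strip -0.00047767632198305113 net stop [array([0.0141, 0.0569, 0.0041])]
```

move_arm --plan '[[[0.05,0,0],0],[[0.05,0,0],0],[[0,0,0],0],[[0,0,0],0]]'

```text
time_s: 19.3
tool_pos: [0.558, -0.0081, 0.0314]
orientation: [1.227, 1.198, -1.23]
ft_force: [-9.0, 0.0, 8.6]
finger_gap: 0.124
```

move_arm --plan '[[[0.03,-0.03,0],0],[[0.02,0,0],0],[[0,0,0],0],[[0,0,0],0]]'

```text
time_s: 19.7
tool_pos: [0.558, -0.0081, 0.0305]
orientation: [1.228, 1.196, -1.228]
ft_force: [-8.1, 0.1, 10.0]
finger_gap: 0.127
```

```bash
sed -i 's/(L\[...,1\]>.04)$/(L[...,1]>.028)/' look.py; cat >> look.py <<'E'
q=L[roi&(L[...,0]>.005)&(L[...,0]<.016)&(abs(L[...,2]+.03)<.02)&(((L[...,1]>.009)&(L[...,1]<.030)))]
print('plate tool x fit',np.polyfit(q[:,1],q[:,0],1),'median',np.median(q[:,0]))
bb=roi&(z>.012)&(z<.0245)&(L[...,1]<-.03)&(L[...,1]>-.07)&(abs(L[...,2]+.03)<.03); print('bed front z',np.median(z[bb]),bb.sum())
qq=L[leaf]; print('leaf tilt: z vs y',np.polyfit(qq[:,1],z[leaf],1))
E
python3 look.py w10.png
```

```text
t 19.7 p [ 0.558  -0.0081  0.0305] gap 0.127 f [-8.0675  0.079  10.0031]
[[ 0.0003  0.9997 -0.0259]
 [-0.0003 -0.0259 -0.9997]
 [-1.      0.0003  0.0003]]
tool yaw -0.025877575649410726
leaf lip tool y = a*z+b (array([-0.0012,  0.0346]), 9) leaf z 0.03176471358192768
far cheek n 1500 z range [-0.0756 -0.0658] slope -0.002955611638581479
strip 2017 ymax 0.036192862622251236 zmin -0.06014066723279249
bed z 0.02090587068361726 5913
cheek inner tool z (array([-0.0223, -0.0642]), 5)
strip top world z 0.02081113667724075 -> gap under strip -0.00409473400637651 net stop [array([0.0093, 0.0562, 0.0005])]
plate tool x fit [0.0017 0.0096] median 0.00965415163513869
bed front z 0.01696058484970738 5281
leaf tilt: z vs y [0.0082 0.0313]
```

View pics/w10.png

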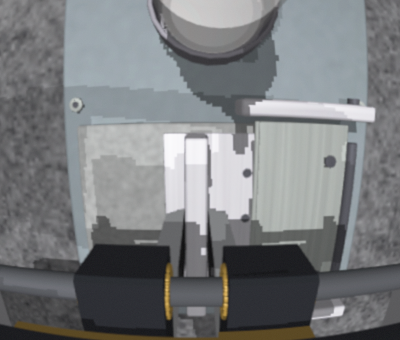

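move_arm --plan '[[[0,0,0],0],[[0,0,0],0],[[0,0,0],0],[[0,0,0],0],[[0,0,0],0]]'

```text
time_s: 20.3
tool_pos: [0.558, -0.0081, 0.0305]
orientation: [1.228, 1.196, -1.228]
ft_force: [-6.7, -0.4, 9.4]
finger_gap: 0.125
```

```bash
python3 -c "
from h import *
print(m.job_done()); st()"
```

```text
the job is handed in; nothing more can be done
None
the job is handed in; nothing more can be done
```

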